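# Load the orange hopper into the dispenser dock

### The job

On the dispenser dock, slide the yellow gate all the way open by its black knob, set the orange tablet hopper upright down into the white pocket until it sits on the floor, and slide the gate all the way shut again so that its fork traps the hopper. Leave the green hopper standing where it is.

Things in the scene. Friction and masses are not known exactly. Their poses are not given: they have to be found in the camera images.
- bay (a point): Centre of the pocket's floor in the fixed white and green dock, 8 mm above the table. z up, y the way the gate opens, x across. Pocket 76 (x) by 56 mm (y), open upward; walls end 32 mm, side guides (x 48 to 58 mm either side) and gate top 38 mm above this point. The dock's plywood foot spans x -65 to 65, y -53 to 153 mm.
- gate_knob (a point): Mid-height of the black upright knob (dia. 18, 40 mm tall) on the yellow fork gate, 58 mm above bay. The gate slides only along bay's y: knob at y +55 mm from bay (x 0) when shut, +130 at the open stop; starts 0 to 20 mm open, stays where left, needs about 2 N. Its two prongs (tips 79 mm behind the knob) cover the pocket's sides; the hopper's fin passes the 34 mm slot between them.
- orange_grip (a point): Centre of the grip fin of the loose orange hopper (about 120 g), 55 mm above its underside; z up. Body 64 (x) by 44 (y) by 30 mm high; on it, central, the fin 14 (x) by 26 (y) by 50 mm high: pinch it across x. It goes in with its x along bay's x, either way round, 6 mm play a side; seated, this point is 55 mm above bay and the body's top just below the gate.
- green_grip (a point): The same point on the green hopper, a bystander of the same shape and size that must stay put. A steel gear motor (36 mm across, 72 mm tall) stands nearby; an amber jar and a screwdriver are farther off.
Not all that is in view belongs to the job. Of the things shaped like the part that bears orange_grip, the orange one is meant. Leave any purple or red look-alike of the part that bears bay alone.

How it is judged:
By the outcome, as a careful person would: the job done as asked, in the order asked, and still so for the second after the job is handed in, with the robot touching nothing.
It also fails if it takes over 58 s, if anything falls off the work surface, if the arm or the gripper's body presses on something with over 40 N, if the wrist force passes 120 N, or if a joint passes its speed limit or range.

### The arm

A 7-joint arm with a two-finger parallel gripper is mounted at the origin on the work surface. World frame = base frame: x ahead of the robot, y to its left, z up, the work surface at z = 0. Lengths are in m, angles in rad, forces in N, time in s.
With the tool pointing down it reaches from about 0.4 to 0.85 m from the base axis. Payload 10.4 kg.
Tool frame: the origin (TCP) lies at the very end of the fingers, on their centre line; the grasp point (between the pads) lies 19 mm behind it; z points along the fingers, y is the line along which they close (so a half turn about z gives the same grasp; the last joint's range is limited). The gripper opens to 85 mm and grips with 20 to 120 N. Pads are 22 mm wide; open, the fingers measure 114 mm over their backs; the gripper's body (76 mm by 85 mm) begins 54 mm behind the grasp point. The pads swing forward as they close: fully open they stand 13 mm farther back than shut.
Start: joints at [-1.352, 0.332, -0.065, 1.46, 0.022, 1.35, -0.088], TCP at [0.15, 0.607, 0.231] pointing down, gripper open.
Joint ranges: [-2.6, 2.6], [-0.5, 2.12], [-1.47, 1.34], [0.16, 2.42], [-1.27, 4.41], [0.06, 2.06], [-2.6, 2.6]. Speed limits (rad/s): [2.22, 2.22, 2.79, 2.79, 3.14, 3.14, 3.14].

### API

Orientations are given as a unit quaternion [w, x, y, z].
In Python, from workcell import robot gives the robot as it stands.
- The arm moves only by the tool drive_tool, never from a script. Its argument "steps" is a list of rows, each an object with "translation": the shift along the tool's x, y, z in cm, a list of three; "dr": the turn, a rotation vector about the tool's x, y, z in degrees, a list of three; "fingers": the finger opening in cm, from 0 to 8.54. A call has 1 to 8 rows; each row is the pose to reach, as a shift and turn from the pose commanded when the call began, along the tool's axes at that moment; what a row does not reach only later rows make up. A row lasts 1/8 s, in which the tool goes at most 62.5 mm and 10.7 degrees, less where a joint would pass 70% of its speed; a pose out of reach is approached as far as the arm can. A call with a gripper value outside its range is refused whole. The fingers move at their own pace and stop on an object; "grip_force" is the grip in N (left out, the last holds). Time passes only in rows, so rows that repeat a pose let the fingers close. It gives the time, the measured TCP pose, the force, the opening and the grip force at its end, in the units of the state.
- robot.get_obs(): the state, without advancing time (a new reading comes with each control period).
- robot.read_camera(name): name is "side" or "top" or "wrist"; returns a dict with "pixels" (420x560x3 uint8, red, green, blue), "fx", "fy", "cx", "cy" (pixels), "rvec" (rotation vector, rad) and "tvec" (3), from world to camera coordinates, as OpenCV has them. Camera axes: x right, y down, z forward; pixel columns grow to the right and rows downward; lengths in m; the calibration is good to about 2 mm. A picture is of the moment at which its call begins. There is no depth.
- robot.close_job(): hands the job in; it is judged then, once.
The state is a dict: "t": time; "q": joint angles; "joint_velocities": joint speeds; "effort": joint torques, N m; "eef_pos": TCP position; "ee_rot": TCP orientation; "wrist_force": force on the tool from outside, world axes, zero at the start; "torque": the same for the moment, N m; "grip_width": finger opening in m; "grip_force": force on a finger pad.
Only numpy, scipy, OpenCV 4.12 (cv2) and the standard library are available. Lean on these libraries where they do the work, as an engineer would, in place of code of your own. Each camera call takes 0.05 s, during which the arm holds its last target. There are 200 camera calls.

## Working session

There is one attempt and no reset: what is moved stays moved. The work goes in short steps, Python scripts to look and compute and a tool call to move; the robot and the scene stay as the last step left them, time stands still between calls to the robot, and variables do not carry over. Pictures are saved under pics/ and viewed, at most 10 in all, crops included, and the job is handed in when it is done.

Besides the shell and the picture viewer there is one more tool, called after ">>>" as name(argument=value, ...), one argument or row to a line, values as JSON. drive_tool: Moves the arm, as the interface text tells. Its arguments: {"type":"object","properties":{"steps":{"type":"array"},"grip_force":{"type":"number"}},"required":["steps"]}

```bash
mkdir -p pics; ls; python3 - <<'E'
from workcell import robot
import cv2,pickle
d={n:robot.read_camera(n) for n in("side","top","wrist")}
pickle.dump(d,open('cam0.pkl','wb'))
for n in d: cv2.imwrite(f'pics/{n}0.png',d[n]['pixels'][:,:,::-1]); print(n,d[n]['tvec'],d[n]['rvec'],d[n]['fx'])
o=robot.get_obs();print(o)
E
```

```text
pics
side [-0.33434155  0.26082637  1.08535455] [ 2.2752746  -0.98924304  0.34963891] 478.3805437206964
top [-0.05588802  0.43683026  1.03670882] [ 2.11575445 -2.1482352   0.17567338] 451.17676361840506
wrist [-0.62565754 -0.03992659  0.38083618] [-2.26682296 -1.77587748 -0.28107884] 326.9023639298888
{'t': 0.15, 'q': array([-1.35160835,  0.33275935, -0.06468421,  1.46070379,  0.0216164 ,
        1.34988061, -0.08849981]), 'joint_velocities': array([-0.00121557, -0.00039107,  0.00138649, -0.00068456,  0.00162357,
       -0.00010687,  0.00054223]), 'effort': array([ 6.09560866e-04, -6.25818944e+01,  4.90808277e-02, -3.91851389e+01,
        1.62913097e-02,  7.36509886e-03, -1.15276642e-07]), 'eef_pos': array([0.14960027, 0.6065655 , 0.23069957]), 'ee_rot': array([-3.21317997e-05,  1.20597302e-01,  9.92701371e-01, -5.26724608e-04]), 'wrist_force': array([-0.137775  , -0.01753248,  0.00500333]), 'torque': array([-0.00931764, -0.07200043,  0.05018013]), 'grip_force': 0.0, 'grip_width': 0.0854801272452275}
```

View pics/side0.png

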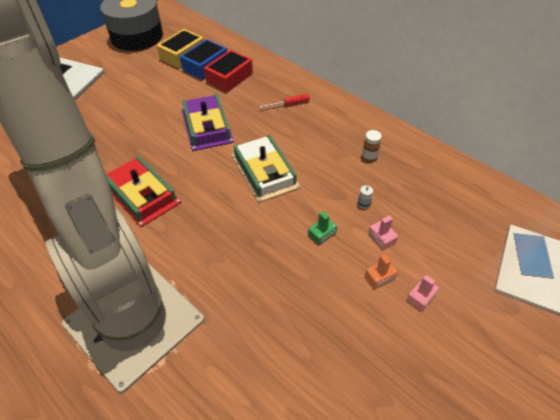

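View pics/top0.png

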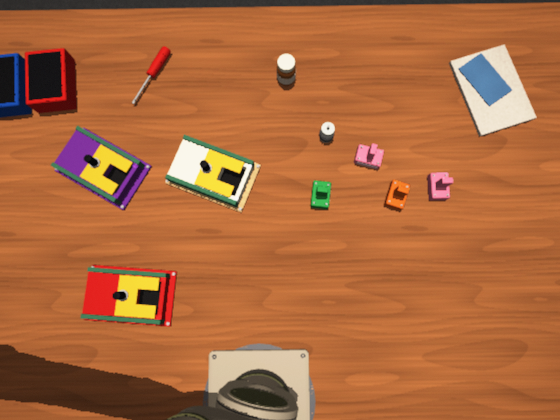

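The side view shows the white dock at about (265,165), the orange hopper at (381,270) and green at (322,228). The top view has them at (213,172), (397,195) and (320,195), with the motor at (327,131). I'll enlarge crops for precise readings.

```bash
python3 - <<'E'
import cv2,pickle,numpy as np
d=pickle.load(open('cam0.pkl','rb'))
def crop(n,u,v,w,h,s): return cv2.resize(d[n]['pixels'][v:v+h,u:u+w,::-1],None,fx=s,fy=s,interpolation=cv2.INTER_CUBIC)
a=np.hstack([crop('side',225,125,80,80,5),crop('top',160,130,80*5//4,75*5//4,4)[:400,:400]])
b=np.hstack([crop('side',355,245,50,50,4),crop('top',375,170,50,50,4),crop('side',300,200,50,50,4),crop('top',300,170,50,50,4)])
a=a[:,:800]; m=np.vstack([a[:375] if a.shape[0]<400 else a,b][:1]+[b]); print(m.shape)
cv2.imwrite('pics/crop0.png',m)
E
```

```text
Traceback (most recent call last):
ValueError: all the input array dimensions except for the concatenation axis must match exactly, but along dimension 0, the array at index 0 has size 400 and the array at index 1 has size 372
```

```bash
python3 - <<'E'
import cv2,pickle,numpy as np
d=pickle.load(open('cam0.pkl','rb'))
def crop(n,u,v,w,h,s): return cv2.resize(d[n]['pixels'][v:v+h,u:u+w,::-1],None,fx=s,fy=s,interpolation=cv2.INTER_CUBIC)
a=np.hstack([crop('side',225,125,80,80,5),crop('top',162,124,100,100,4)])
b=np.hstack([crop('side',362,250,40,40,5),crop('top',377,175,40,40,5),crop('side',302,207,40,40,5),crop('top',300,175,40,40,5)])
cv2.imwrite('pics/crop0.png',np.vstack([a,b]))
E
```

```text
(no output)
```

View pics/crop0.png

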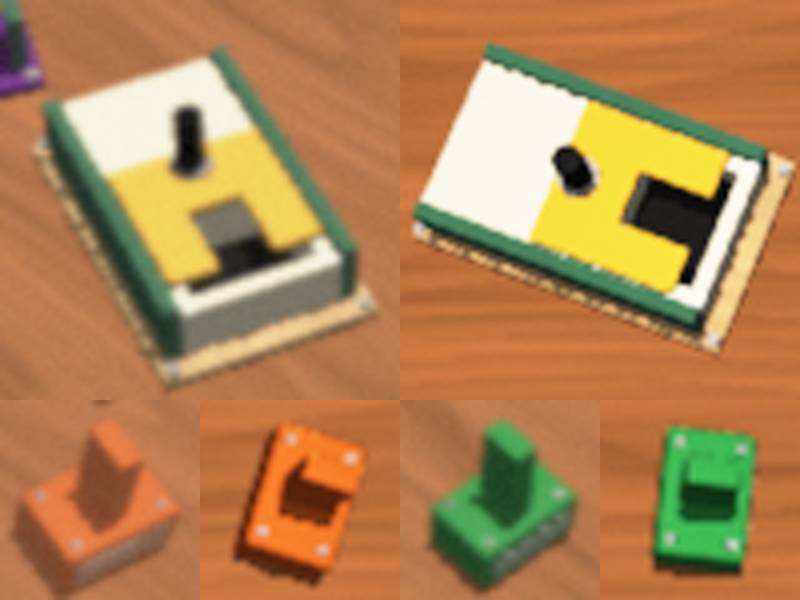

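```bash
cat >h.py <<'E'
import numpy as np,cv2
from scipy.optimize import least_squares
def proj(c,P):
    P=np.atleast_2d(np.float64(P)); K=np.array([[c['fx'],0,c['cx']],[0,c['fy'],c['cy']],[0,0,1.]])
    return cv2.projectPoints(P,np.float64(c['rvec']),np.float64(c['tvec']),K,None)[0][:,0]
def tri(cs,uvs,x0=(.4,.0,.05)):
    r=least_squares(lambda p:np.concatenate([proj(c,p)[0]-uv for c,uv in zip(cs,uvs)]),x0); return r.x,np.abs(r.fun).max()
def place(p,L): # p x,y,z,yaw
    c,s=np.cos(p[3]),np.sin(p[3]); L=np.atleast_2d(L)
    return np.c_[L[:,0]*c-L[:,1]*s+p[0],L[:,0]*s+L[:,1]*c+p[1],L[:,2]+p[2]]
E
python3 - <<'E'
import pickle,numpy as np
from h import *
d=pickle.load(open('cam0.pkl','rb'));S,T=d['side'],d['top']
def f(x0,y0,u0,v0,s): return lambda x,y:np.array([u0+(x-x0+.5)/s-.5,v0+(y-y0+.5)/s-.5])
sd=f(0,0,225,125,5);td=f(400,0,162,124,4);so=f(0,400,362,250,5);to=f(200,400,377,175,5);sg=f(400,400,302,207,5);tg=f(600,400,300,175,5)
print('knobtop',tri([S,T],[sd(187,110),td(567,156)]))
print('footA',tri([S,T],[sd(170,385),td(717,350)]),'footB',tri([S,T],[sd(380,310),td(795,163)]))
print('tipA',tri([S,T],[sd(170,283),td(672,292)]),'tipB',tri([S,T],[sd(325,232),td(728,152)]))
print('orange body',tri([S,T],[so(104,499.5),to(306.5,493.7)]),'fin top',tri([S,T],[so(120,442),to(335,472)]))
print('green body',tri([S,T],[sg(488,500),tg(704,495)]))
a=[tri([S,T],[so(40,496),to(291,438)]),tri([S,T],[so(77,545),to(262,530)]),tri([S,T],[so(168,503),to(322,550)])]
print('oscrews',a)
for q in((20,496),(77,545)):
  pass
# green screws
print('gscrew',[tri([S,T],[sg(560,492),tg(733,545)]),tri([S,T],[sg(488,541),tg(671,543)]),tri([S,T],[sg(447,505),tg(680,441)])])
E
```

```text
knobtop (array([0.54505624, 0.12267315, 0.08699468]), np.float64(0.5824060821055355))
footA (array([4.45718865e-01, 4.40252305e-02, 4.52645276e-05]), np.float64(0.14077432273330714)) footB (array([ 0.56328429, -0.00499244,  0.00269536]), np.float64(0.05408678917791576))
tipA (array([0.47280419, 0.0668767 , 0.04430354]), np.float64(0.5225453725569196)) tipB (array([0.55971703, 0.03347455, 0.04130174]), np.float64(0.1874157862444008))
orange body (array([ 0.47919608, -0.33821672,  0.02769282]), np.float64(0.19087608906966125)) fin top (array([ 0.47823733, -0.33861873,  0.07854814]), np.float64(0.023863453431204107))
green body (array([ 0.4777395 , -0.14856484,  0.02979274]), np.float64(1.5409468885631554))
oscrews [(array([ 0.49175141, -0.32140133,  0.01097105]), np.float64(8.869361987270963)), (array([ 0.474326  , -0.32972511, -0.01966551]), np.float64(1.8121620645752614)), (array([ 0.46687309, -0.3545285 ,  0.04411799]), np.float64(9.2172103668712))]
gscrew [(array([ 0.46517488, -0.1725952 ,  0.05959093]), np.float64(7.98302597112621)), (array([ 0.47105092, -0.14152259, -0.01032789]), np.float64(3.062843893642537)), (array([ 0.49851044, -0.12951612, -0.00363521]), np.float64(8.560668293255617))]
```

```bash
cat >>h.py <<'E'
from scipy.spatial.transform import Rotation as Ro
def plan(pos,yaw_y,obs):
    """tool-frame shift (cm) and turn (deg) to put the TCP at pos, pointing down, with tool y at yaw_y deg (mod 180)"""
    w,x,y,z=obs['ee_rot']; R=Ro.from_quat([x,y,z,w]); best=None
    for a in(yaw_y,yaw_y+180):
        a=np.radians(a); Y=np.array([np.cos(a),np.sin(a),0]); Z=np.array([0,0,-1.]); G=Ro.from_matrix(np.c_[np.cross(Y,Z),Y,Z])
        v=(R.inv()*G).as_rotvec(degrees=True)
        if best is None or np.linalg.norm(v)<np.linalg.norm(best): best=v
    return np.round(R.inv().apply(np.array(pos)-obs['eef_pos'])*100,2),np.round(best,1)
E
python3 - <<'E'
import pickle
from h import *
from workcell import robot
d=pickle.load(open('cam0.pkl','rb'));S,T=d['side'],d['top']
def f(x0,y0,u0,v0,s): return lambda L:np.array([[u0+(x-x0+.5)/s-.5,v0+(y-y0+.5)/s-.5] for x,y in L])
sd=f(0,0,225,125,5);td=f(400,0,162,124,4);so=f(0,400,362,250,5);to=f(200,400,377,175,5);sg=f(400,400,302,207,5);tg=f(600,400,300,175,5)
def M(s): return np.array([[0,s,78],[-65,-53,-8],[65,-53,-8],[-17,s-79,38],[17,s-79,38]])/1e3
us=sd([(187,110),(170,385),(380,310),(215,275),(273,250)]);ut=td([(567,156),(717,350),(795,163),(690,245),(718,197)])
r=least_squares(lambda p:np.r_[(proj(S,place([p[0],p[1],.008,p[2]],M(p[3]*1e3)))-us).ravel(),(proj(T,place([p[0],p[1],.008,p[2]],M(p[3]*1e3)))-ut).ravel()],[.52,.07,-.38,.06],loss='soft_l1')
print('bay',r.x[:2],np.degrees(r.x[2]),'s',r.x[3]);print(r.fun.reshape(-1,2).round(1).tolist())
k=place([r.x[0],r.x[1],.008,r.x[2]],[0,r.x[3],.058]);print('knob',k)
def hop(u,v,n,x0):
    B=np.array([[32,22,30],[32,-22,30],[-32,-22,30],[-32,22,30]])/1e3
    g=least_squares(lambda p:(proj(T,place([p[0],p[1],0,p[2]],B))-u).ravel(),x0)
    print(n,g.x[:2],np.degrees(g.x[2]),abs(g.fun).max())
hop(to([(283,425),(368,448),(328,572),(248,545)]),None,'orange',[.48,-.338,-.3])
hop(tg([(668,428),(755,433),(742,562),(655,555)]),None,'green',[.48,-.148,0])
o=robot.get_obs();print(plan([*k[0,:2],.13],np.degrees(r.x[2])+90,o))
E
```

```text
bay [0.52385895 0.06924776] -21.874727266959166 s 0.056669696268459836
[[0.8, 0.3], [-0.4, 0.3], [0.1, 0.3], [1.6, -2.1], [1.3, -0.9], [0.1, 0.5], [-0.2, 0.9], [-0.3, -0.1], [0.2, 0.8], [-1.4, -0.1]]
knob [[0.54497286 0.12183727 0.066     ]]
orange [ 0.4766088  -0.33734893] -19.345328163196708 0.8955490211048982
green [ 0.48104035 -0.15127974] -6.579896663003758 0.5953837220288278
(array([-49.99, -37.59,  10.11]), array([-0.1,  0. ,  8. ]))
```

>>> drive_tool(
  steps=[
    {"translation":[-50,-37.6,6],"dr":[0,0,8],"fingers":8.5},
    {"translation":[-50,-37.6,6],"dr":[0,0,8],"fingers":8.5},
    {"translation":[-50,-37.6,6],"dr":[0,0,8],"fingers":8.5},
    {"translation":[-50,-37.6,6],"dr":[0,0,8],"fingers":8.5},
    {"translation":[-50,-37.6,6],"dr":[0,0,8],"fingers":8.5},
    {"translation":[-50,-37.6,6],"dr":[0,0,8],"fingers":8.5},
    {"translation":[-50,-37.6,6],"dr":[0,0,8],"fingers":8.5},
    {"translation":[-50,-37.6,6],"dr":[0,0,8],"fingers":8.5},
  ],
)

```text
t: 1.15
eef_pos: [0.4651, 0.2195, 0.1835]
ee_rot: [0.0, 0.189, 0.982, 0.0]
wrist_force: [0.9, 0.6, 1.1]
grip_width: 0.0846
grip_force: 0.0
```

```bash
python3 - <<'E'
from h import *
from workcell import robot
o=robot.get_obs();print(o['t'],o['eef_pos'],plan([.545,.122,.16],68.1,o))
E
```

```text
1.15 [0.46514192 0.21945872 0.1834618 ] (array([-11.04,  -6.08,   2.34]), array([0. , 0. , 0.1]))
```

>>> drive_tool(
  steps=[
    {"translation":[-11,-6,2.3],"dr":[0,0,0],"fingers":8.5},
    {"translation":[-11,-6,2.3],"dr":[0,0,0],"fingers":8.5},
    {"translation":[-11,-6,2.3],"dr":[0,0,0],"fingers":6},
    {"translation":[-11,-6,2.3],"dr":[0,0,0],"fingers":6},
    {"translation":[-11,-6,2.3],"dr":[0,0,0],"fingers":6},
  ],
)

```text
t: 1.78
eef_pos: [0.5434, 0.1261, 0.1607]
ee_rot: [-0.0, 0.188, 0.982, 0.0]
wrist_force: [-0.2, -0.0, 0.4]
grip_width: 0.0599
grip_force: 0.0
```

```bash
python3 - <<'E'
from h import *
from workcell import robot
import pickle
c=robot.read_camera('wrist');pickle.dump(c,open('w1.pkl','wb'));cv2.imwrite('pics/w1.png',c['pixels'][:,:,::-1])
o=robot.get_obs();print(o['t'],o['eef_pos'],plan([.545,.122,.056],68.1,o)); print(proj(c,[[.545,.122,.086],[.545,.122,.046],[.5239,.0692,.008]]))
E
```

```text
1.825 [0.54344314 0.12610585 0.16077524] (array([-0.3 , -0.33, 10.48]), array([ 0. , -0. ,  0.2]))
[[272.59226883 227.82284472]
 [273.42216555 210.604184  ]
 [213.49797756 198.15002635]]
```

View pics/w1.png

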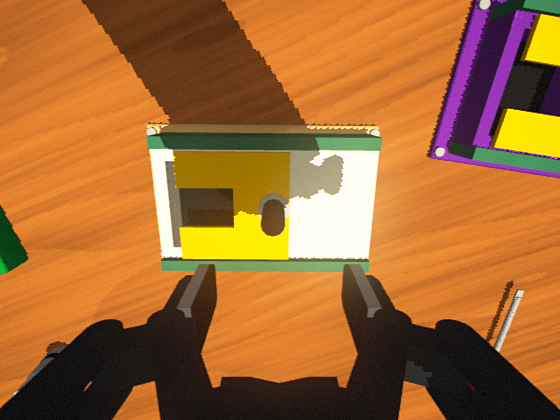

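The wrist view shows the knob's top at about (273,227) and its base at about (272,207). The prediction agrees within 2 px, so I descend and grip the knob along y.

>>> drive_tool(
  steps=[
    {"translation":[-0.3,-0.3,5],"dr":[0,0,0],"fingers":6},
    {"translation":[-0.3,-0.3,9],"dr":[0,0,0],"fingers":5},
    {"translation":[-0.3,-0.3,10.4],"dr":[0,0,0],"fingers":4},
    {"translation":[-0.3,-0.3,10.4],"dr":[0,0,0],"fingers":1.2},
    {"translation":[-0.3,-0.3,10.4],"dr":[0,0,0],"fingers":1.2},
    {"translation":[-0.3,-0.3,10.4],"dr":[0,0,0],"fingers":1.2},
    {"translation":[-0.3,-0.3,10.4],"dr":[0,0,0],"fingers":1.2},
  ],
  grip_force=30,
)

```text
t: 2.7
eef_pos: [0.5461, 0.1212, 0.0575]
ee_rot: [0.0, 0.189, 0.982, 0.001]
wrist_force: [-2.1, 1.7, 2.6]
grip_width: 0.017
grip_force: 30.4
```

>>> drive_tool(
  steps=[
    {"translation":[0,2,0],"dr":[0,0,0],"fingers":1.2},
    {"translation":[0,4,0],"dr":[0,0,0],"fingers":1.2},
    {"translation":[0,6,0],"dr":[0,0,0],"fingers":1.2},
    {"translation":[0,7,0],"dr":[0,0,0],"fingers":1.2},
    {"translation":[0,7.3,0],"dr":[0,0,0],"fingers":1.2},
    {"translation":[0,7.5,0],"dr":[0,0,0],"fingers":1.2},
    {"translation":[0,7.5,0],"dr":[0,0,0],"fingers":1.2},
  ],
)

```text
t: 3.58
eef_pos: [0.5722, 0.1853, 0.057]
ee_rot: [-0.002, 0.191, 0.982, -0.003]
wrist_force: [-16.7, -16.8, 20.9]
grip_width: 0.0171
grip_force: 32.8
```

>>> drive_tool(
  steps=[
    {"translation":[0,0.2,0],"dr":[0,0,0],"fingers":1.2},
    {"translation":[0,0.2,0],"dr":[0,0,0],"fingers":1.2},
  ],
)

```text
t: 3.82
eef_pos: [0.5723, 0.1854, 0.0569]
ee_rot: [-0.003, 0.192, 0.981, -0.004]
wrist_force: [-21.1, -21.9, 25.7]
grip_width: 0.0174
grip_force: 33.5
```

```bash
python3 - <<'E'
from h import *
from workcell import robot
import pickle
d={n:robot.read_camera(n) for n in('side','top')};pickle.dump(d,open('cam1.pkl','wb'))
S,T=d['side'],d['top']
def crop(n,u,v,w,h,s): return cv2.resize(d[n]['pixels'][v:v+h,u:u+w,::-1],None,fx=s,fy=s,interpolation=cv2.INTER_CUBIC)
cv2.imwrite('pics/c1.png',np.hstack([crop('side',225,125,80,80,5),crop('top',162,124,100,100,4)]))
o=robot.get_obs();print(o['t'],o['eef_pos'],o['wrist_force'])
for y in(125,130): print(y,[proj(c,place([.5239,.0692,.008,np.radians(-21.9)],[[-17,y-79,38],[17,y-79,38]]*np.array([1e-3]))) for c in(S,T)])
E
```

```text
3.925 [0.57229117 0.18539819 0.05689826] [-20.90687772 -22.32793419  25.6079971 ]
125 [array([[259.30121011, 161.4982672 ],
       [270.33421481, 157.85683851]]), array([[207.93082838, 175.69083133],
       [213.3785197 , 162.85012287]])]
130 [array([[258.59950183, 160.36091015],
       [269.6135602 , 156.73484481]]), array([[206.00387027, 174.9634254 ],
       [211.45925916, 162.13005315]])]
```

View pics/c1.png

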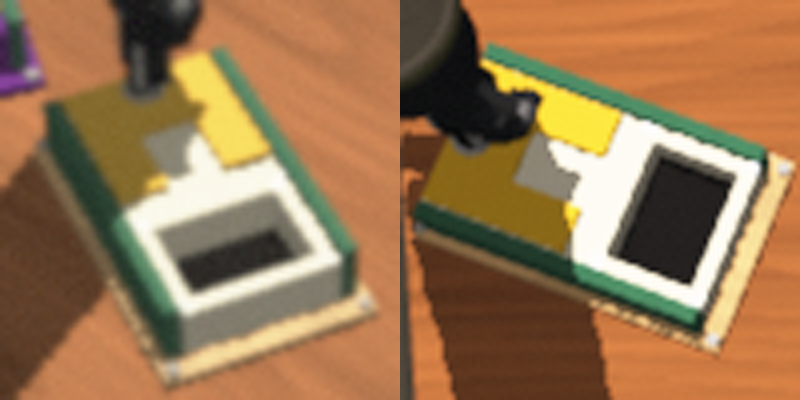

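>>> drive_tool(
  steps=[
    {"translation":[0,-0.5,0],"dr":[0,0,0],"fingers":1.2},
    {"translation":[0,-0.5,0],"dr":[0,0,0],"fingers":6},
    {"translation":[0,-0.5,0],"dr":[0,0,0],"fingers":6},
    {"translation":[0,-0.5,-4],"dr":[0,0,0],"fingers":6},
    {"translation":[0,-0.5,-10],"dr":[0,0,0],"fingers":6},
    {"translation":[0,-0.5,-15],"dr":[0,0,-10],"fingers":6},
  ],
)

```text
t: 4.68
eef_pos: [0.5728, 0.188, 0.2088]
ee_rot: [0.001, 0.101, 0.995, 0.0]
wrist_force: [0.4, -0.0, -0.5]
grip_width: 0.0598
grip_force: 0.0
```

```bash
python3 - <<'E'
from h import *
from workcell import robot
import pickle
d=pickle.load(open('cam1.pkl','rb'));S,T=d['side'],d['top']
def f(x0,y0,u0,v0,s): return lambda L:np.array([[u0+(x-x0+.5)/s-.5,v0+(y-y0+.5)/s-.5] for x,y in L])
sd=f(0,0,225,125,5);td=f(400,0,162,124,4)
B=np.array([[38,28,32],[38,-28,32],[-38,-28,32],[-38,28,32],[-65,-53,-8],[65,-53,-8]])/1e3
us=sd([(275,190),(310,262),(185,295),(155,230),(170,385),(380,310)]);ut=td([(657,145),(737,172),(697,287),(610,257),(717,350),(795,163)])
for fz in(0,1):
  z=lambda p:p[3] if fz else .008
  r=least_squares(lambda p:np.r_[(proj(S,place([p[0],p[1],z(p),p[2]],B))-us).ravel(),(proj(T,place([p[0],p[1],z(p),p[2]],B))-ut).ravel()],[.52,.07,-.38,.008],loss='soft_l1')
  print('bay',r.x[:2],np.degrees(r.x[2]),r.x[3]);print(r.fun.reshape(-1,2).round(1).tolist())
o=robot.get_obs();print(o['t'],o['eef_pos'],o['wrist_force'],plan([.477,-.338,.2],-19.3,o))
E
```

```text
bay [0.5220059  0.06702137] -21.307789222137 0.008
[[0.1, -0.7], [1.8, -2.2], [1.7, 0.1], [-0.5, -0.3], [-0.1, 1.2], [0.3, 0.8], [-1.2, -0.8], [0.3, 0.2], [-1.2, 0.4], [-1.2, -0.1], [1.0, 1.5], [0.4, 0.3]]
bay [0.52250185 0.06742015] -21.379195063294077 0.006611478282404289
[[0.1, -0.6], [1.8, -2.0], [1.7, 0.3], [-0.5, -0.1], [-0.0, 1.4], [0.3, 1.0], [-1.3, -0.9], [0.2, 0.2], [-1.3, 0.3], [-1.3, -0.2], [0.9, 1.4], [0.3, 0.3]]
4.675 [0.57281149 0.18797811 0.20875604] [ 0.44874312 -0.04151828 -0.47761182] (array([ -1.23, -53.45,   0.84]), array([ -0. ,   0.1, -82.3]))
```

```bash
python3 - <<'E'
from workcell import robot
import pickle
pickle.dump(robot.read_camera('wrist'),open('w2.pkl','wb'))
E
```

>>> drive_tool(
  steps=[
    {"translation":[-1.2,-53.5,0.8],"dr":[0,0,-82],"fingers":8},
    {"translation":[-1.2,-53.5,0.8],"dr":[0,0,-82],"fingers":8},
    {"translation":[-1.2,-53.5,0.8],"dr":[0,0,-82],"fingers":8},
    {"translation":[-1.2,-53.5,0.8],"dr":[0,0,-82],"fingers":8},
    {"translation":[-1.2,-53.5,0.8],"dr":[0,0,-82],"fingers":8},
    {"translation":[-1.2,-53.5,0.8],"dr":[0,0,-82],"fingers":8},
    {"translation":[-1.2,-53.5,0.8],"dr":[0,0,-82],"fingers":8},
    {"translation":[-1.2,-53.5,0.8],"dr":[0,0,-82],"fingers":8},
  ],
)

```text
t: 5.72
eef_pos: [0.5078, -0.1436, 0.1811]
ee_rot: [-0.028, -0.39, 0.92, -0.0]
wrist_force: [-0.0, -0.1, -0.9]
grip_width: 0.0803
grip_force: 0.0
```

```bash
python3 - <<'E'
from h import *
from workcell import robot
o=robot.get_obs();print(o['t'],o['eef_pos'],o['ee_rot'],o['q'].round(2),plan([.477,-.338,.2],-19.3,o))
E
```

```text
5.725 [ 0.50782637 -0.14361704  0.18113634] [-2.78784952e-02 -3.89837563e-01  9.20461456e-01 -4.15389640e-04] [ 0.29  0.19 -0.13  1.74  0.06  1.25  2.51] (array([ 16.19, -11.28,  -1.29]), array([  1.8,  -2.7, -24.8]))
```

>>> drive_tool(
  steps=[
    {"translation":[8,-6,-1.3],"dr":[0,0,80],"fingers":8},
    {"translation":[16,-11,-1.3],"dr":[0,0,80],"fingers":8},
    {"translation":[16,-11,-1.3],"dr":[0,0,80],"fingers":8},
    {"translation":[16,-11,-1.3],"dr":[0,0,80],"fingers":8},
    {"translation":[16,-11,-1.3],"dr":[0,0,80],"fingers":8},
    {"translation":[16,-11,-1.3],"dr":[0,0,80],"fingers":8},
    {"translation":[16,-11,-1.3],"dr":[0,0,80],"fingers":8},
    {"translation":[16,-11,-1.3],"dr":[0,0,80],"fingers":8},
  ],
)

```text
t: 6.72
eef_pos: [0.4762, -0.3345, 0.2]
ee_rot: [-0.021, 0.296, 0.955, -0.018]
wrist_force: [-0.9, 0.6, -0.1]
grip_width: 0.08
grip_force: 0.0
```

```bash
python3 - <<'E'
from h import *
from workcell import robot
o=robot.get_obs();print(o['t'],o['eef_pos'],o['ee_rot'],o['q'].round(2),plan([.477,-.338,.2],-19.3,o))
E
```

```text
6.725 [ 0.47618711 -0.3345092   0.20004658] [-0.02105607  0.29573786  0.95486009 -0.01838391] [0.37 0.28 0.16 1.61 0.   1.3  1.5 ] (array([-0.26, -0.24,  0.01]), array([-3.4,  0.3, 74.9]))
```

>>> drive_tool(
  steps=[
    {"translation":[-0.3,-0.2,0],"dr":[-3.4,0.3,74.9],"fingers":7},
    {"translation":[-0.3,-0.2,0],"dr":[-3.4,0.3,74.9],"fingers":7},
    {"translation":[-0.3,-0.2,0],"dr":[-3.4,0.3,74.9],"fingers":7},
    {"translation":[-0.3,-0.2,0],"dr":[-3.4,0.3,74.9],"fingers":7},
    {"translation":[-0.3,-0.2,0],"dr":[-3.4,0.3,74.9],"fingers":7},
    {"translation":[-0.3,-0.2,0],"dr":[-3.4,0.3,74.9],"fingers":7},
    {"translation":[-0.3,-0.2,0],"dr":[-3.4,0.3,74.9],"fingers":7},
    {"translation":[-0.3,-0.2,0],"dr":[-3.4,0.3,74.9],"fingers":7},
  ],
)

```text
t: 7.72
eef_pos: [0.4774, -0.3378, 0.2002]
ee_rot: [0.0, 0.814, 0.581, -0.0]
wrist_force: [-0.0, 0.1, -0.1]
grip_width: 0.0696
grip_force: 0.0
```

```bash
python3 - <<'E'
from h import *
from workcell import robot
import pickle
c=robot.read_camera('wrist');pickle.dump(c,open('w3.pkl','wb'))
o=robot.get_obs();print(o['t'],o['eef_pos'],o['ee_rot'],o['q'].round(2),plan([.477,-.338,.2],-19.3,o))
P=proj(c,[[.477,-.338,.03],[.477,-.338,.08]]);print(P)
w=pickle.load(open('w2.pkl','rb'));Q=proj(w,[[.523,.066,.04]]);print(Q)
def crop(c,p,h):
    u,v=int(np.clip(p[0]-h,0,560-2*h)),int(np.clip(p[1]-h,0,420-2*h));print(u,v);return cv2.resize(c['pixels'][v:v+2*h,u:u+2*h,::-1],(400,400),interpolation=cv2.INTER_CUBIC)
cv2.imwrite('pics/c3.png',np.hstack([crop(c,P.mean(0),80),crop(w,Q[0],80)]))
E
```

```text
7.775 [ 0.47739736 -0.33783056  0.20024501] [ 1.28615805e-04  8.13338705e-01  5.81790324e-01 -3.92123885e-04] [ 0.27  0.26  0.32  1.63 -0.09  1.26  0.28] (array([-0.03, -0.03,  0.02]), array([-0. ,  0. ,  0.5]))
[[279.23100449 190.97897838]
 [279.28615696 205.85205218]]
[[142.48294976 165.9128376 ]]
199 118
62 85
```

View pics/c3.png

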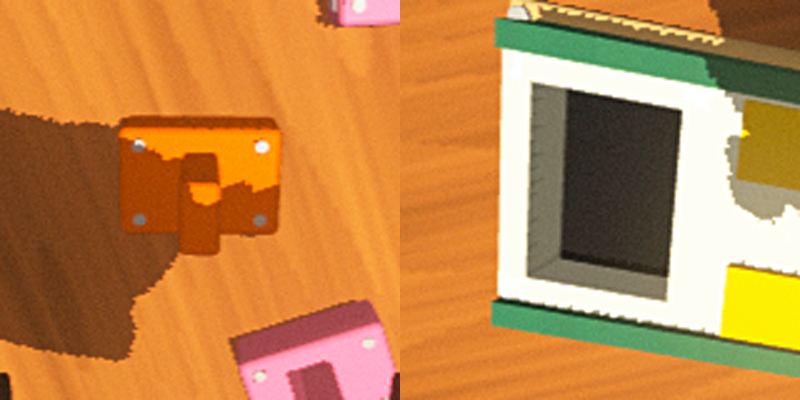

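The wrist crop shows orange's screws centred at about (279.2,191.6), 0.6 px from the prediction and square to the fingers. The pocket rim corners in the right-hand crop are about (530,82), (682,110), (667,300) and (527,277).

>>> drive_tool(
  steps=[
    {"translation":[0,0,5],"dr":[0,0,0.5],"fingers":5},
    {"translation":[0,0,10],"dr":[0,0,0.5],"fingers":4},
    {"translation":[0,0,14],"dr":[0,0,0.5],"fingers":4},
    {"translation":[0,0,15.9],"dr":[0,0,0.5],"fingers":4},
    {"translation":[0,0,15.9],"dr":[0,0,0.5],"fingers":1},
    {"translation":[0,0,15.9],"dr":[0,0,0.5],"fingers":1},
    {"translation":[0,0,15.9],"dr":[0,0,0.5],"fingers":1},
    {"translation":[0,0,15.9],"dr":[0,0,0.5],"fingers":1},
  ],
  grip_force=40,
)

```text
t: 8.78
eef_pos: [0.4775, -0.3383, 0.0423]
ee_rot: [0.001, 0.817, 0.577, 0.0]
wrist_force: [-0.0, -0.0, -1.1]
grip_width: 0.0133
grip_force: 42.8
```

```bash
python3 - <<'E'
from h import *
from workcell import robot
import pickle
w=pickle.load(open('w2.pkl','rb'))
u=np.array([[62+(x+.5)/2.5-.5,85+(y+.5)/2.5-.5] for x,y in[(130,82),(282,110),(267,300),(127,277)]])
best=None
B=np.array([[38,28,32],[38,-28,32],[-38,-28,32],[-38,28,32]])/1e3
for k in range(4):
  r=least_squares(lambda p:(proj(w,place([p[0],p[1],.008,p[2]],B))-np.roll(u,k,0)).ravel(),[.523,.066,-.375])
  r2=least_squares(lambda p:(proj(w,place([p[0],p[1],.008,p[2]],B))-np.roll(u[::-1],k,0)).ravel(),[.523,.066,-.375])
  for q in(r,r2):
    if best is None or q.cost<best.cost: best=q
print(best.x[:2],np.degrees(best.x[2]),best.fun.reshape(-1,2).round(1).tolist())
o=robot.get_obs();print(o['t'],o['eef_pos'],o['grip_width'],o['wrist_force'])
E
```

```text
[0.52041625 0.06678388] -201.75942158163386 [[-0.1, -0.4], [0.3, -0.5], [0.3, 0.7], [-0.5, 0.4]]
8.775 [ 0.47748757 -0.33828317  0.04230052] 0.013276513220327794 [-0.02650303 -0.01966714 -1.08892583]
```

>>> drive_tool(
  steps=[
    {"translation":[0,0,-1],"dr":[0,0,0],"fingers":1},
    {"translation":[0,0,-5],"dr":[0,0,0],"fingers":1},
    {"translation":[0,0,-10],"dr":[0,0,0],"fingers":1},
    {"translation":[0,0,-14],"dr":[0,0,0],"fingers":1},
    {"translation":[0,0,-14],"dr":[0,0,0],"fingers":1},
  ],
)

```text
t: 9.4
eef_pos: [0.4786, -0.3392, 0.1858]
ee_rot: [0.003, 0.817, 0.576, 0.001]
wrist_force: [0.3, -0.5, -1.1]
grip_width: 0.0137
grip_force: 43.1
```

```bash
python3 - <<'E'
from h import *
from workcell import robot
o=robot.get_obs();print(o['t'],o['eef_pos'],o['grip_width'],o['wrist_force'],plan([.5214,.0663,.18],-21.7,o))
E
```

```text
9.4 [ 0.47864567 -0.3391607   0.18581769] 0.01368101581072883 [ 0.32487094 -0.52386385 -1.14603114] (array([39.63, -9.57,  0.46]), array([0.4, 0.1, 2.1]))
```

>>> drive_tool(
  steps=[
    {"translation":[5,-1.2,0],"dr":[0,0,0],"fingers":1},
    {"translation":[10,-2.4,0],"dr":[0.4,0,1],"fingers":1},
    {"translation":[15.5,-3.8,0],"dr":[0.4,0,2.1],"fingers":1},
    {"translation":[21,-5.1,0],"dr":[0.4,0,2.1],"fingers":1},
    {"translation":[26.5,-6.4,0],"dr":[0.4,0,2.1],"fingers":1},
    {"translation":[32,-7.7,0.2],"dr":[0.4,0,2.1],"fingers":1},
    {"translation":[37,-8.9,0.4],"dr":[0.4,0,2.1],"fingers":1},
    {"translation":[39.6,-9.6,0.4],"dr":[0.4,0,2.1],"fingers":1},
  ],
)

```text
t: 10.4
eef_pos: [0.5187, 0.0705, 0.1765]
ee_rot: [-0.003, 0.827, 0.563, -0.003]
wrist_force: [0.4, -0.2, -1.1]
grip_width: 0.014
grip_force: 42.9
```

```bash
python3 - <<'E'
from h import *
from workcell import robot
o=robot.get_obs();print(o['t'],o['eef_pos'],o['grip_width'],plan([.5214,.0663,.10],-21.7,o))
E
```

```text
10.4 [0.51866895 0.07045889 0.17649339] 0.014013272360784087 (array([-0.28,  0.47,  7.65]), array([-0.5,  0. ,  0.2]))
```

>>> drive_tool(
  steps=[
    {"translation":[0,0,2],"dr":[0,0,0],"fingers":1},
    {"translation":[0,0,5],"dr":[0,0,0],"fingers":1},
    {"translation":[0,0,7],"dr":[0,0,0],"fingers":1},
    {"translation":[0,0,7],"dr":[0,0,0],"fingers":1},
    {"translation":[0,0,7],"dr":[0,0,0],"fingers":1},
  ],
)

```text
t: 11.02
eef_pos: [0.5192, 0.0674, 0.1079]
ee_rot: [-0.003, 0.828, 0.561, -0.002]
wrist_force: [0.3, 0.5, -1.0]
grip_width: 0.0137
grip_force: 43.0
```

```bash
python3 - <<'E'
from h import *
from workcell import robot
import pickle
d={n:robot.read_camera(n) for n in('side','top','wrist')};pickle.dump(d,open('cam4.pkl','wb'))
o=robot.get_obs();print(o['t'],o['eef_pos'],o['grip_width'],plan([.5214,.0663,.0503],-21.7,o))
def crop(n,u,v,w,h): return cv2.resize(d[n]['pixels'][v:v+h,u:u+w,::-1],(400,400),interpolation=cv2.INTER_CUBIC)
p=proj(d['wrist'],[[.5214,.0663,.04]])[0];print(p)
cv2.imwrite('pics/c4.png',np.hstack([crop('side',225,115,80,80),crop('wrist',180,90,200,200)]))
E
```

```text
11.175 [0.51946182 0.06748136 0.10813819] 0.01344824874549787 (array([-0.04,  0.26,  5.78]), array([-0.3, -0. ,  0. ]))
[283.66038522 228.20676459]
```

View pics/c4.png

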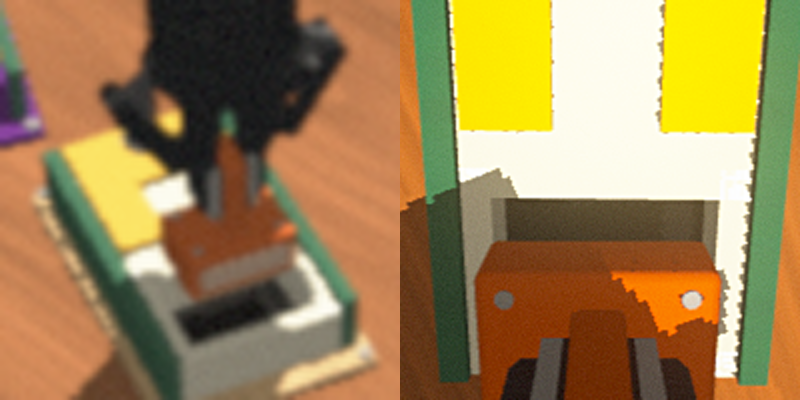

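The wrist view puts the hopper's middle at about x=598 and the pocket's at about 605. That matches the 2.5 mm shift already calculated, so I lower it.

>>> drive_tool(
  steps=[
    {"translation":[0,0.25,0],"dr":[-0.3,0,0],"fingers":1},
    {"translation":[0,0.25,1],"dr":[-0.3,0,0],"fingers":1},
    {"translation":[0,0.25,2],"dr":[-0.3,0,0],"fingers":1},
    {"translation":[0,0.25,3],"dr":[-0.3,0,0],"fingers":1},
    {"translation":[0,0.25,4],"dr":[-0.3,0,0],"fingers":1},
    {"translation":[0,0.25,5],"dr":[-0.3,0,0],"fingers":1},
    {"translation":[0,0.25,5.3],"dr":[-0.3,0,0],"fingers":1},
    {"translation":[0,0.25,5.5],"dr":[-0.3,0,0],"fingers":1},
  ],
)

```text
t: 12.18
eef_pos: [0.5209, 0.0666, 0.0521]
ee_rot: [-0.001, 0.828, 0.561, -0.001]
wrist_force: [0.3, -0.1, 0.1]
grip_width: 0.0136
grip_force: 43.0
```

>>> drive_tool(
  steps=[
    {"translation":[0,0,0.15],"dr":[0,0,0],"fingers":1},
    {"translation":[0,0,0.25],"dr":[0,0,0],"fingers":1},
    {"translation":[0,0,0.25],"dr":[0,0,0],"fingers":1},
  ],
)

```text
t: 12.55
eef_pos: [0.521, 0.0667, 0.0502]
ee_rot: [-0.001, 0.828, 0.561, -0.001]
wrist_force: [-2.2, 0.0, 5.1]
grip_width: 0.0135
grip_force: 43.6
```

Seated: the TCP is at 0.0502 (0.0503 expected) with a light floor contact of 5 N. I release gently and rise.

>>> drive_tool(
  steps=[
    {"translation":[0,0,0],"dr":[0,0,0],"fingers":3},
    {"translation":[0,0,0],"dr":[0,0,0],"fingers":3},
    {"translation":[0,0,-1],"dr":[0,0,0],"fingers":3},
    {"translation":[0,0,-4],"dr":[0,0,0],"fingers":3},
    {"translation":[0,0,-9],"dr":[0,0,0],"fingers":3.5},
    {"translation":[0,0,-14],"dr":[0,0,0],"fingers":4},
    {"translation":[0,0,-14],"dr":[0,0,0],"fingers":4},
  ],
)

```text
t: 13.42
eef_pos: [0.5234, 0.067, 0.1946]
ee_rot: [0.001, 0.828, 0.561, 0.003]
wrist_force: [0.5, 0.4, -0.2]
grip_width: 0.0402
grip_force: 0.0
```

```bash
python3 - <<'E'
from h import *
from workcell import robot
import pickle
d={n:robot.read_camera(n) for n in('side','top','wrist')};pickle.dump(d,open('cam5.pkl','wb'))
o=robot.get_obs();print(o['t'],o['eef_pos'],o['q'].round(2),plan([.5720,.1855,.17],68.3,o))
def crop(n,u,v,w,h): return cv2.resize(d[n]['pixels'][v:v+h,u:u+w,::-1],(400,400),interpolation=cv2.INTER_CUBIC)
print(proj(d['wrist'],[[.572,.1855,.086],[.5214,.0663,.088],[.5214,.0663,.038]]))
cv2.imwrite('pics/c5.png',np.hstack([crop('side',225,115,80,80),crop('wrist',180,90,200,200)]))
E
```

```text
13.575 [0.52078095 0.06654437 0.189323  ] [-0.24  0.14  0.03  1.78 -0.    1.22 -0.59] (array([12.95,  0.37,  1.92]), array([ -0.2,  -0.1, -90. ]))
[[284.75458392  29.21874658]
 [280.14451207 212.56481333]
 [279.99450478 195.86460946]]
```

View pics/c5.png

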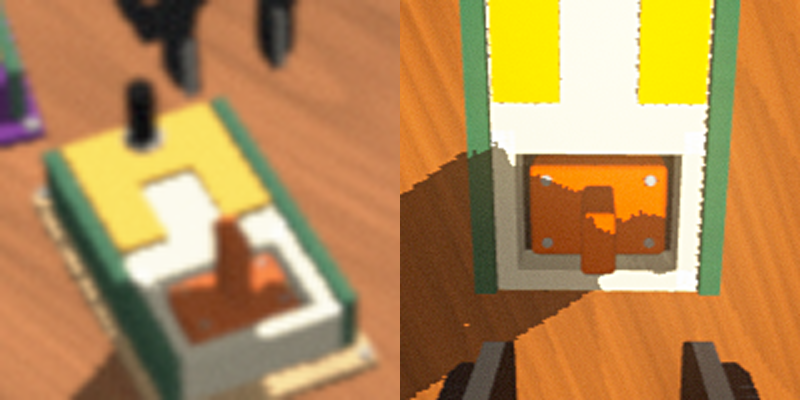

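The hopper sits upright and centred in the pocket and the gate is fully open. Next I turn 90° over the knob to close the gate.

>>> drive_tool(
  steps=[
    {"translation":[5,0.2,0],"dr":[0,0,-10.5],"fingers":6},
    {"translation":[10,0.4,0],"dr":[0,0,-21],"fingers":6},
    {"translation":[13,0.4,0],"dr":[0,0,-31.5],"fingers":6},
    {"translation":[13,0.4,0],"dr":[0,0,-42],"fingers":6},
    {"translation":[13,0.4,0],"dr":[0,0,-52.5],"fingers":6},
    {"translation":[13,0.4,0],"dr":[0,0,-63],"fingers":6},
    {"translation":[13,0.4,0],"dr":[0,0,-73.5],"fingers":6},
    {"translation":[13,0.4,0],"dr":[0,0,-84],"fingers":6},
  ],
)

```text
t: 14.58
eef_pos: [0.5722, 0.1857, 0.1879]
ee_rot: [-0.002, 0.236, 0.972, -0.001]
wrist_force: [0.2, -0.7, 0.1]
grip_width: 0.0603
grip_force: 0.0
```

```bash
python3 - <<'E'
from h import *
from workcell import robot
o=robot.get_obs();print(o['t'],o['eef_pos'],o['q'].round(2),plan([.5720,.1855,.057],68.3,o))
E
```

```text
14.575 [0.57215803 0.18569194 0.18791871] [-0.22  0.32 -0.2   1.57  0.07  1.26  0.66] (array([-4.000e-02,  1.000e-02,  1.309e+01]), array([-0.2, -0.2, -5.6]))
```

>>> drive_tool(
  steps=[
    {"translation":[0,0,4],"dr":[0,0,-5.6],"fingers":6},
    {"translation":[0,0,8],"dr":[0,0,-5.6],"fingers":6},
    {"translation":[0,0,11.5],"dr":[0,0,-5.6],"fingers":5},
    {"translation":[0,0,13],"dr":[0,0,-5.6],"fingers":4},
    {"translation":[0,0,13],"dr":[0,0,-5.6],"fingers":1.2},
    {"translation":[0,0,13],"dr":[0,0,-5.6],"fingers":1.2},
    {"translation":[0,0,13],"dr":[0,0,-5.6],"fingers":1.2},
    {"translation":[0,0,13],"dr":[0,0,-5.6],"fingers":1.2},
  ],
  grip_force=30,
)

```text
t: 15.58
eef_pos: [0.572, 0.1851, 0.0595]
ee_rot: [-0.002, 0.192, 0.981, -0.001]
wrist_force: [-3.8, -4.1, -7.4]
grip_width: 0.017
grip_force: 29.9
```

>>> drive_tool(
  steps=[
    {"translation":[0,-1,0],"dr":[0,0,0],"fingers":1.2},
    {"translation":[0,-2.5,0],"dr":[0,0,0],"fingers":1.2},
    {"translation":[0,-4,0],"dr":[0,0,0],"fingers":1.2},
    {"translation":[0,-5.5,0],"dr":[0,0,0],"fingers":1.2},
    {"translation":[0,-6.7,0],"dr":[0,0,0],"fingers":1.2},
    {"translation":[0,-7.3,0],"dr":[0,0,0],"fingers":1.2},
    {"translation":[0,-7.6,0],"dr":[0,0,0],"fingers":1.2},
    {"translation":[0,-7.7,0],"dr":[0,0,0],"fingers":1.2},
  ],
)

```text
t: 16.58
eef_pos: [0.5437, 0.1154, 0.0597]
ee_rot: [-0.001, 0.191, 0.982, 0.0]
wrist_force: [0.2, 6.0, -11.7]
grip_width: 0.0169
grip_force: 29.9
```

>>> drive_tool(
  steps=[
    {"translation":[0,-0.2,0],"dr":[0,0,0],"fingers":1.2},
    {"translation":[0,-0.4,0],"dr":[0,0,0],"fingers":1.2},
    {"translation":[0,-0.4,0],"dr":[0,0,0],"fingers":1.2},
  ],
)

```text
t: 16.95
eef_pos: [0.5437, 0.1152, 0.06]
ee_rot: [0.001, 0.19, 0.982, 0.003]
wrist_force: [6.8, 15.2, -18.3]
grip_width: 0.0171
grip_force: 29.9
```

At the stop: the force rises with no further motion, after 75 mm of travel. I'll relieve the push, release and rise.

>>> drive_tool(
  steps=[
    {"translation":[0,0.4,0],"dr":[0,0,0],"fingers":1.2},
    {"translation":[0,0.4,0],"dr":[0,0,0],"fingers":3},
    {"translation":[0,0.4,0],"dr":[0,0,0],"fingers":3.4},
    {"translation":[0,0.4,-3],"dr":[0,0,0],"fingers":3.4},
    {"translation":[0,0.4,-8],"dr":[0,0,0],"fingers":3.4},
    {"translation":[0,4,-14],"dr":[0,0,0],"fingers":5},
    {"translation":[0,9,-16],"dr":[0,0,0],"fingers":5},
    {"translation":[0,14,-16],"dr":[0,0,0],"fingers":5},
  ],
)

```text
t: 17.95
eef_pos: [0.5976, 0.2419, 0.2239]
ee_rot: [0.002, 0.192, 0.981, 0.002]
wrist_force: [1.9, 0.3, -1.0]
grip_width: 0.05
grip_force: 0.0
```

```bash
python3 - <<'E'
from h import *
from workcell import robot
d={n:robot.read_camera(n) for n in('side','top')}
o=robot.get_obs();print(o['t'],o['eef_pos'],o['wrist_force'])
def crop(n,u,v,w,h): return cv2.resize(d[n]['pixels'][v:v+h,u:u+w,::-1],(w*5,h*5) ,interpolation=cv2.INTER_CUBIC)
cv2.imwrite('pics/c6.png',np.hstack([crop('side',225,130,80,115),crop('top',170,130,80,115)])[:575])
for s in(55,58,62):print(s,[(proj(c,place([.5214,.0663,.008,np.radians(-21.7)],[[-17e-3,(s-79)/1e3,.038],[17e-3,(s-79)/1e3,.038],[0,s/1e3,.078]]))-o0)*5 for c,o0 in((d['side'],[225,130]),(d['top'],[90,130]))])
E
```

```text
18.05 [0.59541679 0.24635974 0.22007897] [-0.7850932  -0.21236166 -0.59303997]
55 [array([[223.08954117, 244.89915616],
       [279.62164233, 225.34894069],
       [190.55827816,  91.22364363]]), array([[731.39823413, 284.51321467],
       [757.84235544, 219.65806416],
       [577.08795637, 172.48777452]])]
58 [array([[220.8264419 , 241.26039155],
       [277.29930092, 221.7613099 ],
       [188.3714785 ,  87.84084909]]), array([[725.55636572, 282.33067104],
       [752.02420741, 217.49766889],
       [571.09664277, 170.25940731]])]
62 [array([[217.81835656, 236.42378779],
       [274.21240501, 216.99256973],
       [185.46467569,  83.34427045]]), array([[717.77045396, 279.42182562],
       [744.26989393, 214.61833648],
       [563.11165512, 167.28952695]])]
```

View pics/c6.png

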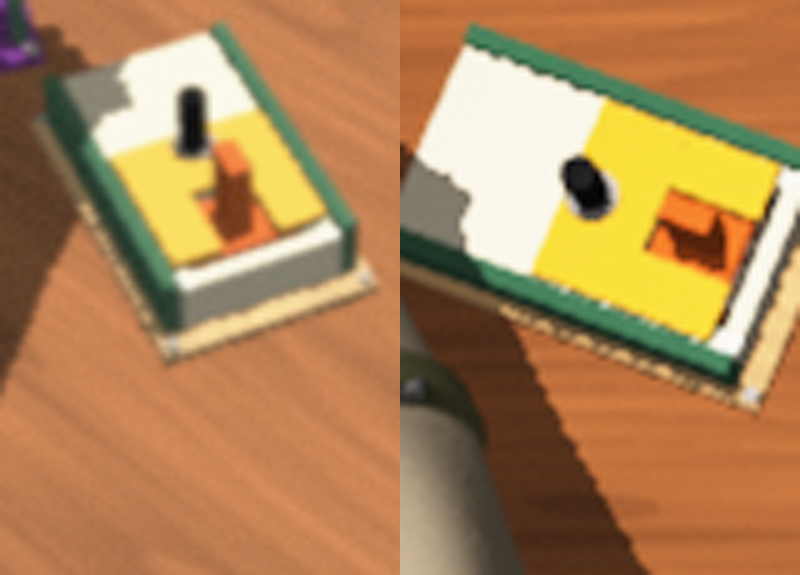

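The view shows the gate fully shut, with the knob's top at about (192,93) side and (578,172) top against (190.6,91) and (577,172) predicted for shut. The fork stands round the orange fin. I'm handing in.

>>> drive_tool(
  steps=[
    {"translation":[0,0,0],"dr":[0,0,0],"fingers":5},
    {"translation":[0,0,0],"dr":[0,0,0],"fingers":5},
    {"translation":[0,0,0],"dr":[0,0,0],"fingers":5},
  ],
)

```text
t: 18.42
eef_pos: [0.5954, 0.2393, 0.2199]
ee_rot: [-0.001, 0.192, 0.981, -0.0]
wrist_force: [0.3, -0.1, 0.0]
grip_width: 0.05
grip_force: 0.0
```

```bash
python3 -c "
from workcell import robot
print(robot.close_job())"
```

```text
the job is handed in; nothing more can be done
None
```

I opened the gate to its stop, seated the orange hopper upright on the pocket floor and shut the gate to its stop around the fin, with the green hopper left alone; handed in at 18.4 s, no verdict shown.

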